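Shut and latch the guard of the brake leak-test stand

TASK

Get the brake-caliper leak-test stand ready for its pressure test: swing the yellow-framed clear lid fully shut on the sloping face, and then turn the red turnbutton so that its arm lies squarely across the lid's free edge and secures it. Leave the other things on and around the stand where they are.

Things in the scene. Friction and masses are not known exactly. Their poses are not given: they have to be found in the camera images.
- stand: Blue brake-caliper leak-test stand, fixed. Origin: on the bench top, straight below point face. z up; x level, from the low edge of the sloping face to the upright gauge board; y across the face, from the lid's hinge to the turnbutton. A level apron plate, 8 mm thick, 250 mm wide, reaches out at the low edge to x = -150 mm.
- face (a point): Centre of the stand's flat sloping face, 93 mm above the bench; axes as body stand's (level, not tilted). The face is 170 mm up the slope, 250 mm across, and rises along +x at 0.60 rad (34 deg). 'Above the face' in these notes means along its normal (-0.565, 0, 0.825).
- board (a point): Middle of the gauge board's top edge, front side; axes as body stand's. The blue board stands upright behind the face's high edge: 250 mm wide, from the bench to 220 mm, its front at stand x = 77 mm. Two round dials on it reach forward to stand x = 59 mm, at heights 148 to 208 mm.
- lid (a joint): Angle of the lid in rad: 0 = shut (firm stop), growing as it opens, to 1.6. The hinge axis runs straight up the slope at stand y = -105 mm, 20 mm above the face; the free edge swings up from the face. A stiff friction hinge (about 0.25 N m) keeps the lid wherever it is left, so push it all the way, 2 to 5 N near the free edge.
- lid_hinge (a point): Middle of the lid's hinged edge, on its upper side, 8 mm from the hinge axis. The lid: yellow frame, clear window flush with its upper side, 148 mm up the slope, 150 mm from hinge axis to free edge, 8 mm thick. The point turns with the lid: x along the hinge up the slope, y from hinge to free edge, z out of its upper side.
- lid_edge (a point): Middle of the lid's free edge, on its upper side, 150 mm from point lid_hinge; same axes. When the lid is shut this point is 28 mm above the face, and the lid is parallel to the face.
- turnbutton (a joint): Angle of the turnbutton in rad: 0 = its arm points straight at the lid's hinge, square across the lid's free edge (secured); growing as the arm swings away down the slope (1.57 = straight down the slope, clear of the lid). Range -0.6 to 1.9, no stop or click at 0; stays where it is left (friction about 0.05 N m).
- turnbutton_grip (a point): On the red turnbutton's pivot axis, inside its grip fin, 58 mm above the face at stand y = 72 mm: pinch here. Axes: z along the pivot, square out of the face; y along fin and arm (arm points to -y); x across the fin. Arm 18 mm wide, 7 thick, 45 from pivot to end, underside 30 above the face. Fin 10 thick, 38 long, its top 62.5 above the face, 25.5 above the arm.
- piston_a: Bystander: a machined aluminium brake piston, 42 mm across and 34 mm tall, standing on the stand's front apron. Origin: centre of its underside.
- piston_b: Bystander: a second such piston, standing beside it on the apron. Origin: centre of its underside.
- screwdriver: Bystander: red-handled screwdriver, 200 mm, lying on the bench. Origin: on its underside, x along the tool.
- wrench: Bystander: steel wrench, 170 mm, lying on the bench. Origin: on its underside, x along the tool.
- tub: Bystander: open white plastic tub, 100 mm across, 60 mm tall. Origin: centre of its underside.
- bottle: Bystander: closed blue plastic bottle, 60 mm across, 150 mm tall. Origin: centre of its underside.

How it is judged:
On the way, in this order (a step that is already met when the one before it is completed fails the run):
1. the lid is shut while the turnbutton is still clear of it (value of joint lid below 0.06 rad and value of joint turnbutton above 0.8 rad), for 0.2 s.
2. the turnbutton is turned across the lid's edge, with the lid still shut (value of joint lid below 0.06 rad and value of joint turnbutton between -0.3 and 0.3 rad), for 0.2 s.
At the end, for the whole second after the job is handed in: The lid is shut (joint lid within 0.06 rad of its stop) and the turnbutton lies across its edge (joint turnbutton within 0.3 rad of 0), both at rest, and no bystander has been moved by more than 30 mm (all of step 2 and velocity of joint lid between -0.05 and 0.05 rad/s and velocity of joint turnbutton between -0.05 and 0.05 rad/s); the robot touches nothing.
It fails at once if a bystander (piston_a, piston_b, screwdriver, wrench, tub, bottle) moved by more than 30 mm (distance of any of piston_a, piston_b, screwdriver, wrench, tub, bottle from where it was at the start of the episode above 0.03 m).
It also fails if it takes over 51 s, if anything falls off the work surface, if the arm or the gripper's body presses on something with over 40 N, if the wrist force passes 120 N, or if a joint passes its speed limit or range.

ROBOT

A 6-joint arm with a two-finger parallel gripper is mounted at the origin on the work surface. World frame = base frame: x ahead of the robot, y to its left, z up, the work surface at z = 0. Lengths are in m, angles in rad, forces in N, time in s.
With the tool pointing down it reaches from about 0.3 to 0.875 m from the base axis. Payload 6.4 kg.
Tool frame: the origin (TCP) lies midway between the tips of the shut fingers; the grasp point (between the pads) lies 19 mm behind it; z points along the fingers, y is the direction in which the jaws open and shut (so a half turn about z gives the same grasp; the last joint's range is limited). The gripper opens to 88 mm and grips with 3 to 60 N. Pads are 18 mm wide; open, the fingers measure 123 mm over their backs; the gripper's body (75 mm by 187 mm) begins 45 mm behind the grasp point.
Start: joints at [-1.492, 0.181, 1.607, -0, 1.354, -0.206], TCP at [0.162, -0.552, 0.239] pointing down, gripper open.
Joint ranges: [-2.99, 2.99], [-0.89, 2.07], [0.3, 2.58], [-1.14, 4.28], [0, 2.63], [-3.12, 3.12]. Speed limits (rad/s): [2.57, 2.57, 3.01, 3.14, 3.14, 3.14].

INTERFACE

Orientations are given as a rotation vector (axis times angle).
In Python, from bench import * gives the robot as it stands.
- The arm moves only by the shell command python3 -m pendant 'ROWS'. ROWS is JSON, one flat list of numbers, 7 for each row, row after row: the gripper command: -1 is shut, 1 is fully open, values between are in proportion, then the shift along the tool's x, y, z each as a share of 0.8 m, from -1 to 1, then the turn, a rotation vector about the tool's x, y, z each as a share of 120 degrees, from -1 to 1. In form: [jaw, dx, dy, dz, rx, ry, rz, jaw, dx, dy, dz, rx, ry, rz, ...]. A call has 1 to 10 rows; each row is the pose to reach, as a shift and turn from the pose commanded when the call began, along the tool's axes at that moment; what a row does not reach only later rows make up. A row lasts 1/10 s, in which the tool goes at most 50 mm and 8.59 degrees, less where a joint would pass 70% of its speed; a pose out of reach is approached as far as the arm can. A call with a number of a shift or a turn outside -1 to 1 is refused whole. A call with a gripper value outside its range is refused whole. The fingers move at their own pace and stop on an object; the grip force is fixed at half the most. Time passes only in rows, so rows that repeat a pose let the fingers close. It gives the time, the measured TCP pose, the force and the opening at its end, in the units of the state.
- observe(): the state, without advancing time (a new reading comes with each control period).
- get_image(name): name is "scene" or "top" or "wrist"; returns a dict with "pixels" (400x640x3 uint8, red, green, blue), "z_map" (400x640 float32, m along the optical axis (not along the pixel's ray), 0 where there is no reading), "mtx" (3x3 intrinsics, pixels), "dist_coeffs" ([k1, k2, p1, p2, k3] as OpenCV has them; the pictures are not rectified), "world_to_cam" (4x4, takes a point from world to camera coordinates). Camera axes: x right, y up, looking along -z (the intrinsics and any distortion apply to the point x, -y, -z); pixel columns grow to the right and rows downward; lengths in m; the calibration is good to about 2 mm. A picture is of the moment at which its call begins.
- sign_off(): hands the job in, once; it reports no verdict.
The state is a dict: "time": time; "qpos": joint angles; "qvel": joint speeds; "tau": joint torques, N m; "tool_pos": TCP position; "eef_rot": TCP orientation; "force": force on the tool from outside, world axes, zero at the start; "moment": the same for the moment, N m; "width": finger opening in m.
Only numpy, scipy, OpenCV 4.12 (cv2) and the standard library are available. Lean on these libraries where they do the work, as an engineer would, in place of code of your own. Each camera call takes 0.05 s, during which the arm holds its last target.

## Working session

There is one attempt and no reset: what is moved stays moved. The work goes in short steps, Python scripts to look and compute and a shell command to move; the robot and the scene stay as the last step left them, time stands still between calls to the robot, and variables do not carry over. Pictures are saved under pics/ and viewed, and the job is handed in when it is done.

```bash
ls; mkdir -p pics
python3 - <<'E'
from bench import *
import cv2,numpy as np,pickle
print(observe())
for n in ["scene","top","wrist"]:
    d=get_image(n); pickle.dump(d,open(f"pics/{n}0.pkl","wb"))
    cv2.imwrite(f"pics/{n}0.png",d["pixels"][:,:,::-1])
    print(n,d["mtx"],d["dist_coeffs"],d["world_to_cam"], (d["z_map"]>0).mean())
E
```

```text
pics
{'time': 0.0, 'qpos': array([-1.49231572e+00,  1.81559038e-01,  1.60798310e+00,  9.41619508e-06,
        1.35378088e+00, -2.06294591e-01]), 'qvel': array([-0.0009187 ,  0.0003318 , -0.00150679, -0.00036503, -0.00051404,
        0.00039839]), 'tau': array([-1.14919631e-04, -4.33866191e+01, -3.41850078e+01,  7.01593026e-02,
        3.84641346e-02, -1.20172999e-04]), 'tool_pos': array([ 0.16152223, -0.55130309,  0.23781205]), 'eef_rot': array([-3.10809141e+00, -4.45565714e-01, -1.87892868e-04]), 'force': array([0.45653509, 0.43360562, 0.3353951 ]), 'moment': array([-0.01448653,  0.00871502,  0.00899567]), 'width': 0.0881749160188757}
scene [[482.97365952   0.         329.15730833]
 [  0.         482.97365952 205.27151891]
 [  0.           0.           1.        ]] [-0.12663413  0.          0.          0.          0.        ] [[-0.84703266  0.53143109 -0.01080148  0.43099398]
 [-0.39441547 -0.6147651   0.68300828  0.11436242]
 [ 0.35633146  0.58279059  0.73033076 -1.778133  ]
 [ 0.          0.          0.          1.        ]] 0.99529296875
top [[498.5248347    0.         316.66607028]
 [  0.         498.5248347  200.84098199]
 [  0.           0.           1.        ]] [-0.01274934  0.          0.          0.          0.        ] [[-0.02734392 -0.9995414   0.01301122  0.00278321]
 [ 0.98890943 -0.02514767  0.14637534 -0.55518413]
 [-0.14598101  0.0168694   0.98914355 -1.39032521]
 [ 0.          0.          0.          1.        ]] 0.996046875
wrist [[327.2952336    0.         316.17667773]
 [  0.         327.2952336  199.48220779]
 [  0.           0.           1.        ]] [-0.00878027  0.          0.          0.          0.        ] [[ 0.28101938 -0.95969941 -0.00226792 -0.57389033]
 [ 0.92091598  0.27032633 -0.28078004  0.03920505]
 [ 0.27007752  0.07681607  0.95976946 -0.39145103]
 [ 0.          0.          0.          1.        ]] 0.99615625
```

View pics/scene0.png

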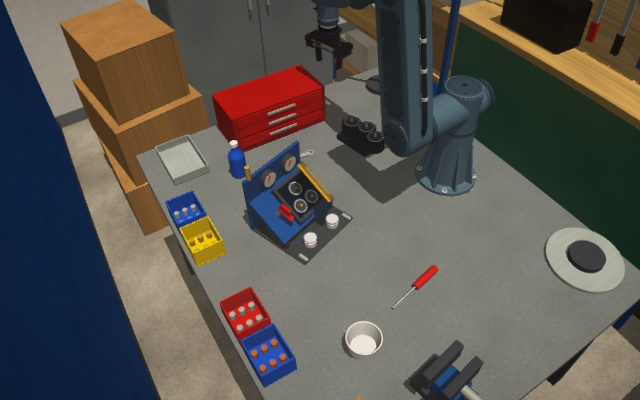

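View pics/top0.png

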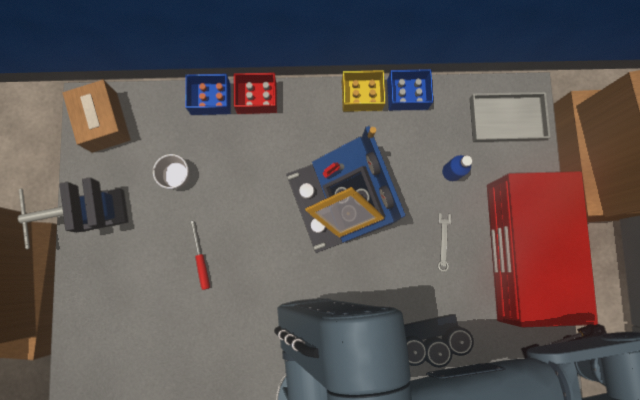

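View pics/wrist0.png

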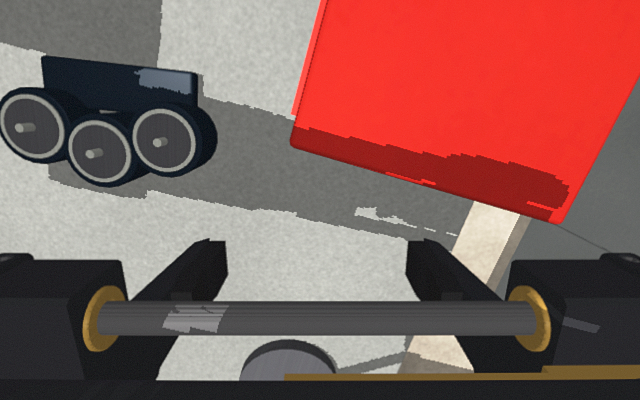

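```bash
cat > h.py <<'E'
import numpy as np,cv2,pickle
def ray(d,px):
    px=np.asarray(px,float).reshape(-1,1,2)
    u=cv2.undistortPoints(px,d["mtx"],np.array(d["dist_coeffs"])).reshape(-1,2)
    return np.c_[u[:,0],-u[:,1],-np.ones(len(u))]
def cloud(d):
    v,u=np.mgrid[0:400,0:640]
    r=ray(d,np.c_[u.ravel(),v.ravel()])*d["z_map"].reshape(-1,1)
    T=np.linalg.inv(d["world_to_cam"])
    return (r@T[:3,:3].T+T[:3,3]).reshape(400,640,3)
def proj(d,P):
    P=np.atleast_2d(P);W=d["world_to_cam"]
    c=P@W[:3,:3].T+W[:3,3]; c=c*[1,-1,-1]
    return cv2.projectPoints(c,np.zeros(3),np.zeros(3),d["mtx"],np.array(d["dist_coeffs"]))[0].reshape(-1,2)
def load(n): return pickle.load(open(f"pics/{n}.pkl","rb"))
E
python3 - <<'E'
from h import *
for n,(x,y,w,h) in {"top":(270,110,160,150),"scene":(225,120,150,150)}.items():
    d=load(n+"0"); im=d["pixels"][y:y+h,x:x+w,::-1]
    cv2.imwrite(f"pics/{n}0c.png",cv2.resize(im,None,fx=4,fy=4,interpolation=cv2.INTER_CUBIC))
    P=cloud(d); p=d["pixels"].astype(int); hsv=cv2.cvtColor(d["pixels"],cv2.COLOR_RGB2HSV)
    roi=np.zeros((400,640),bool);roi[y:y+h,x:x+w]=1
    H,S,V=hsv[...,0].astype(int),hsv[...,1],hsv[...,2]
    for nm,m in dict(blue=(H>100)&(H<125)&(S>120)&(V>40),yel=(H>15)&(H<28)&(S>150)&(V>120),red=((H<6)|(H>174))&(S>150)&(V>100)).items():
        m=m&roi; q=P[m]; print(n,nm,m.sum(),q.min(0).round(3),np.median(q,0).round(3),q.max(0).round(3))
E
```

```text
top blue 1979 [ 0.346 -0.227  0.04 ] [ 0.642 -0.124  0.12 ] [0.718 0.012 1.456]
top yel 807 [ 0.346 -0.18   0.078] [ 0.519 -0.075  0.189] [0.702 0.019 1.456]
top red 111 [ 0.615 -0.074  0.069] [ 0.628 -0.05   0.129] [ 0.643 -0.03   0.154]
scene blue 2883 [ 0.44  -0.427  0.001] [ 0.655 -0.143  0.114] [1.044 0.878 1.225]
scene yel 249 [ 0.461 -0.209  0.004] [ 0.54  -0.064  0.213] [1.044 0.878 1.225]
scene red 1226 [ 0.214 -0.531 -0.002] [ 0.53  -0.517  0.081] [1.044 0.878 1.225]
```

View pics/top0c.png

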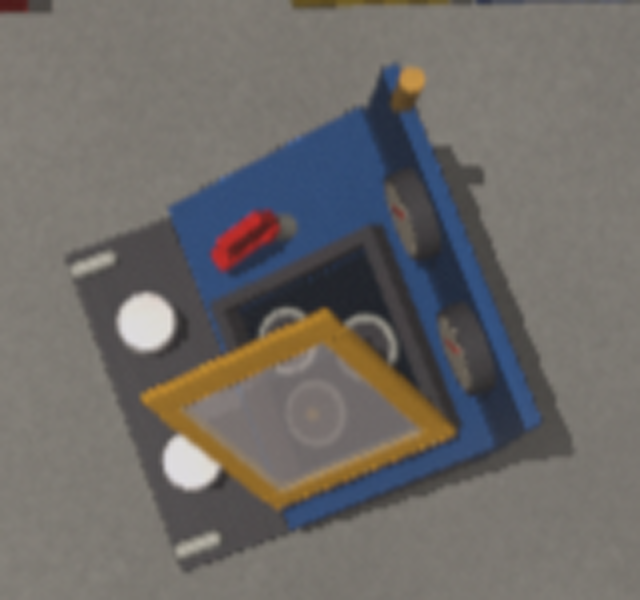

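View pics/scene0c.png

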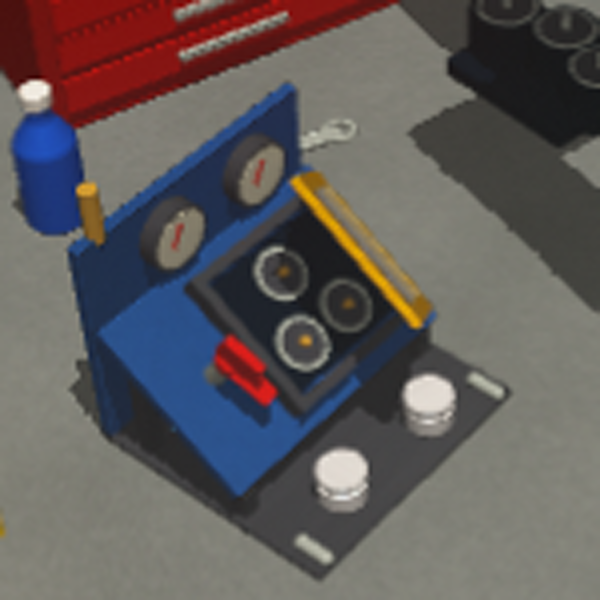

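```bash
cat >> h.py <<'E'
def cast(d,px,z):
    T=np.linalg.inv(d["world_to_cam"]); o=T[:3,3]; r=ray(d,px)@T[:3,:3].T
    return o+r*((z-o[2])/r[:,2])[:,None]
E
python3 - <<'E'
from h import *
t=load("top0");s=load("scene0")
A=cast(t,[(270+68/4,110+258/4),(270+185/4,110+572/4)],.008)
B=cast(t,[(270+388/4,110+65/4),(270+540/4,110+425/4)],.22)
C=cast(s,[(225+510/4,120+392/4),(225+320/4,120+580/4)],.008)
D=cast(s,[(225+293/4,120+85/4),(225+70/4,120+245/4)],.22)
for q in(A,B,C,D):
    e=q[0]-q[1]; print(q.round(4).tolist(),np.hypot(*e[:2]),np.degrees(np.arctan2(e[1],e[0])),q.mean(0).round(4))
for n,(x,y,w,h) in {"top":(270,110,160,150),"scene":(225,120,150,150)}.items():
    d=load(n+"0");P=cloud(d);hsv=cv2.cvtColor(d["pixels"],cv2.COLOR_RGB2HSV);H,S,V=[hsv[...,i].astype(int) for i in range(3)]
    m=(H>100)&(H<125)&(S>120)&(V>100); r=np.zeros_like(m);r[y:y+h,x:x+w]=1;m&=r
    q=P[m];q=q[(q[:,2]>.03)&(q[:,2]<.15)]
    c=np.median(q,0);
    for _ in range(20):
        M=q[:,:2]; k=np.abs((q-c)@ (nn if _ else np.array([0,0,1])))<(.004 if _>3 else .03 if _ else 9)
        c=q[k].mean(0);nn=np.linalg.svd(q[k]-c,full_matrices=False)[2][2];nn*=np.sign(nn[2])
    print(n,len(q),k.sum(),c,nn,"yaw",np.degrees(np.arctan2(-nn[1],-nn[0])))
E
```

```text
[[0.6409, 0.0732, 0.008], [0.4075, -0.0071, 0.008]] 0.24682649140361293 18.964806729322493 [0.5242 0.0331 0.008 ]
[[0.719, -0.1434, 0.22], [0.484, -0.2288, 0.22]] 0.24997321200681366 19.97800305182086 [ 0.6015 -0.1861  0.22  ]
[[0.4149, -0.0016, 0.008], [0.6478, 0.0806, 0.008]] 0.24692119549240454 -160.54585479666937 [0.5314 0.0395 0.008 ]
[[0.4862, -0.2217, 0.22], [0.7204, -0.1494, 0.22]] 0.24510611112006483 -162.84752531290502 [ 0.6033 -0.1855  0.22  ]
top 1513 1342 [ 0.61809196 -0.1057151   0.10274753] [-0.18248027  0.53360236  0.82581443] yaw -71.12044004638334
scene 1550 233 [ 0.66033793 -0.13193542  0.09520517] [-0.63275893  0.06231348  0.77183753] yaw -5.624296948157105
```

```bash
cat >> h.py <<'E'
yaw=np.radians(-70.8); O=np.array([.576,-.107,0])
X=np.array([np.cos(yaw),np.sin(yaw),0]);Y=np.array([-X[1],X[0],0]);Z=np.array([0,0,1.])
U=.825*X+.565*Z; N=-.565*X+.825*Z   # up slope, normal
F=O+.093*Z
def fp(u,y,n): return F+u*U+y*Y+n*N
def tofp(p): q=np.asarray(p)-F; return np.stack([q@U,q@Y,q@N],-1)
E
cat > ov.py <<'E'
from h import *
import sys
def overlay(d,name,box,lid=None):
    x,y,w,h=box;im=cv2.resize(d["pixels"][y:y+h,x:x+w,::-1],None,fx=4,fy=4,interpolation=cv2.INTER_CUBIC)
    def pl(P,c):
        p=((proj(d,np.array(P))-[x,y]+.5)*4).astype(int); cv2.polylines(im,[p.reshape(-1,1,2)],True,c,1)
    pl([fp(a,b,0) for a,b in[(-.085,-.125),(-.085,.125),(.085,.125),(.085,-.125)]],(0,255,0))
    pl([O-.15*X+s*.125*Y+.008*Z for s in(-1,1)],(0,255,0))
    pl([O+.077*X+s*.125*Y+.22*Z for s in(-1,1)],(0,255,0))
    pl([fp(-.0,.072,.0625),fp(0,.072,.03)],(255,255,0))
    if lid is not None:
        c,s=np.cos(lid),np.sin(lid)
        pt=lambda u,r,n:fp(u,-.105+r*c-n*s,.02+r*s+n*c)
        pl([pt(-.074,.008,.008),pt(-.074,.158,.008),pt(.074,.158,.008),pt(.074,.008,.008)],(255,0,255))
    cv2.imwrite(f"pics/{name}.png",im)
E
python3 - <<'E'
from ov import *
t=load("top0");s=load("scene0")
for n,(x,y,w,h) in {"top":(270,110,160,150),"scene":(225,120,150,150)}.items():
    d=load(n+"0");P=cloud(d);hsv=cv2.cvtColor(d["pixels"],cv2.COLOR_RGB2HSV);H,S,V=[hsv[...,i].astype(int) for i in range(3)]
    r=np.zeros(H.shape,bool);r[y:y+h,x:x+w]=1
    q=tofp(P[r&(H>15)&(H<28)&(S>150)&(V>120)]); q=q[(abs(q[:,0])<.1)&(abs(q[:,1])<.12)&(q[:,2]<.2)]
    print(n,"yellow",len(q),q.min(0).round(3),q.max(0).round(3),"ang",np.median(np.arctan2(q[:,2]-.02,q[:,1]+.105)[q[:,2]>.06]))
    q=tofp(P[r&((H<6)|(H>174))&(S>150)&(V>100)]);q=q[(abs(q[:,0])<.1)&(abs(q[:,1])<.12)&(q[:,2]<.1)]
    print("red",len(q),q.min(0).round(3),np.median(q,0).round(3),q.max(0).round(3))
    q=q[q[:,2]>.05]; print("fin",len(q),q.mean(0))
overlay(t,"tov",(270,110,160,150),1.1);overlay(s,"sov",(225,120,150,150),1.1)
E
```

```text
top yellow 782 [-0.076 -0.108  0.024] [ 0.074 -0.012  0.145] ang 0.956406676355249
red 111 [-0.043  0.059  0.   ] [-0.01   0.068  0.046] [0.016 0.077 0.069]
fin 54 [-0.0030542   0.07051784  0.0612969 ]
scene yellow 192 [-0.071 -0.106 -0.004] [0.083 0.002 0.147] ang 0.9250678150230928
red 132 [-0.041 -0.051  0.005] [-0.009  0.076  0.042] [0.099 0.084 0.069]
fin 53 [-0.00353094  0.07573718  0.0602024 ]
```

View pics/tov.png

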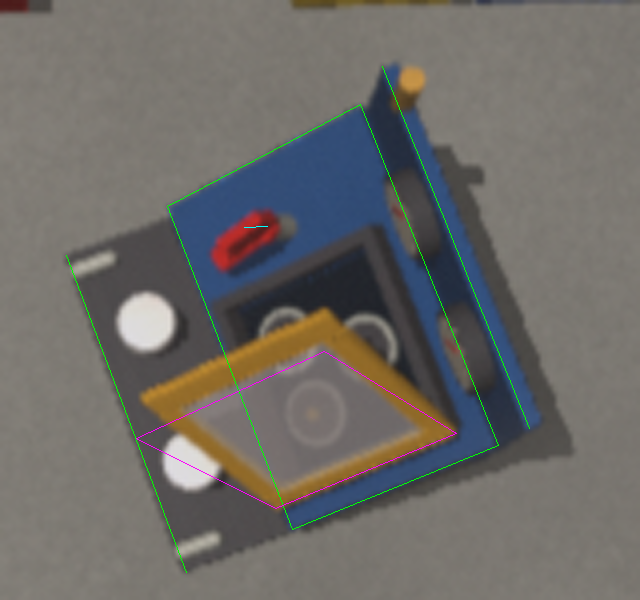

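View pics/sov.png

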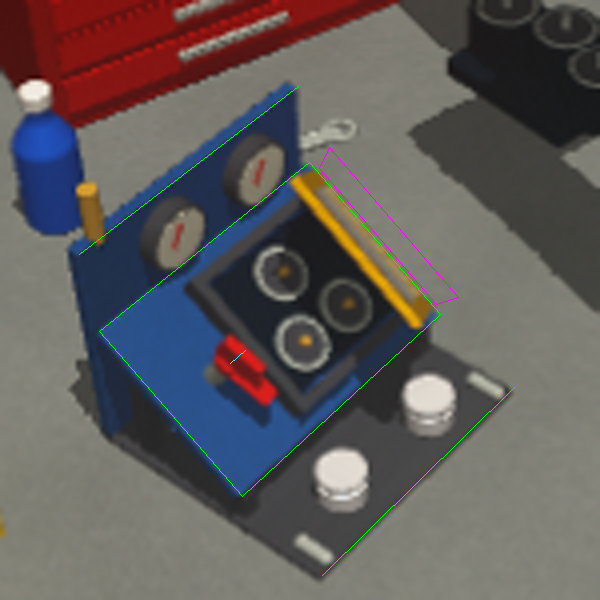

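```bash
cat >> h.py <<'E'
from scipy.spatial.transform import Rotation as Ro
def Rt(ang=0):  # tool z=-N, tool y = Y rotated about +N by ang
    ty=np.cos(ang)*Y-np.sin(ang)*U; tz=-N/np.linalg.norm(N)
    return Ro.from_matrix(np.c_[np.cross(ty,tz),ty,tz])
def go(o,pos,R=None):
    R0=Ro.from_rotvec(o["eef_rot"]); d=R0.inv().apply(np.asarray(pos)-o["tool_pos"])
    r=np.zeros(3) if R is None else (R0.inv()*R).as_rotvec()
    print("d/.8",(d/.8).round(4).tolist(),"mm",(d*1000).round(1),"rot share",(r/np.radians(120)).round(4).tolist(),"deg",np.degrees(r).round(1))
E
cat > st.py <<'E'
from bench import *
from h import *
o=observe()
print("t",o["time"],"q",np.round(o["qpos"],2),"pos",np.round(o["tool_pos"],4),"F",np.round(o["force"],1),"w",round(o["width"],4))
print("fp mm",(tofp(o["tool_pos"])*1000).round(1),"Fface",np.round([o["force"]@U,o["force"]@Y,o["force"]@N],1))
E
python3 - <<'E'
from h import *
from bench import *
o=observe(); 
T=np.linalg.inv(load("wrist0")["world_to_cam"]);R0=Ro.from_rotvec(o["eef_rot"])
print("cam in tool",R0.inv().apply(T[:3,3]-o["tool_pos"]))
go(o,fp(0,-.01,.30),Rt())
print(fp(0,-.01,.30))
E
```

```text
cam in tool [ 7.22506499e-02 -4.42674544e-05 -1.47363576e-01]
d/.8 [0.6302, -0.5988, -0.1272] mm [ 504.1 -479.  -101.7] rot share [-0.2321, -0.2209, -0.7484] deg [-27.9 -26.5 -89.8]
[0.51081334 0.04978313 0.3405    ]
```

```bash
python3 -m pendant '[-1,0,0,-0.19,0,0,0, -1,0,0,-0.19,0,0,0, -1,0,0,-0.19,0,0,0, -1,0.2,-0.2,-0.19,-0.1,-0.1,-0.25, -1,0.3,-0.3,-0.19,-0.1,-0.1,-0.35, -1,0.4,-0.4,-0.19,-0.1,-0.1,-0.4, -1,0.5,-0.5,-0.19,-0.15,-0.15,-0.5, -1,0.63,-0.6,-0.19,-0.2,-0.2,-0.6, -1,0.63,-0.6,-0.19,-0.23,-0.22,-0.7, -1,0.63,-0.6,-0.15,-0.23,-0.22,-0.75]'; python3 st.py; python3 -c "
from bench import *;from h import *
go(observe(),fp(0,-.01,.30),Rt())"
```

```text
time: 1.15
tool_pos: [0.3345, -0.2457, 0.3867]
eef_rot: [2.254, 1.65, -0.337]
force: [1.7, 0.1, -0.6]
width: 0.0098
t 1.15 q [-0.69 -0.43  1.91 -0.31  1.4  -0.37] pos [ 0.3345 -0.2457  0.3867] F [ 1.7  0.1 -0.6] w 0.0098
fp mm [ 208.4 -273.7  213.2] Fface [ 0.1  1.7 -0.7]
d/.8 [0.4119, 0.1007, -0.0922] mm [329.5  80.6 -73.7] rot share [-0.0905, -0.0802, -0.2865] deg [-10.9  -9.6 -34.4]
```

```bash
python3 -m pendant '[-1,0.41,0.1,-0.092,-0.09,-0.08,-0.286, -1,0.41,0.1,-0.092,-0.09,-0.08,-0.286, -1,0.41,0.1,-0.092,-0.09,-0.08,-0.286, -1,0.41,0.1,-0.092,-0.09,-0.08,-0.286, -1,0.41,0.1,-0.092,-0.09,-0.08,-0.286, -1,0.41,0.1,-0.092,-0.09,-0.08,-0.286, -1,0.41,0.1,-0.092,-0.09,-0.08,-0.286, -1,0.41,0.1,-0.092,-0.09,-0.08,-0.286, -1,0.41,0.1,-0.092,-0.09,-0.08,-0.286, -1,0.41,0.1,-0.092,-0.09,-0.08,-0.286]'; python3 st.py; python3 -c "
from bench import *;from h import *
go(observe(),fp(0,-.01,.20),Rt())
d=get_image('wrist');pickle.dump(d,open('pics/wrist1.pkl','wb'));cv2.imwrite('pics/wrist1.png',d['pixels'][:,:,::-1])
d=get_image('top');pickle.dump(d,open('pics/top1.pkl','wb'));cv2.imwrite('pics/top1.png',d['pixels'][:,:,::-1])"
```

```text
time: 2.15
tool_pos: [0.5103, 0.0453, 0.3412]
eef_rot: [1.524, 2.128, -0.469]
force: [0.5, -0.7, 0.2]
width: 0.0004
t 2.15 q [ 0.2  -0.03  1.73 -0.6   1.39 -0.03] pos [0.5103 0.0453 0.3412] F [ 0.5 -0.7  0.2] w 0.0004
fp mm [  3.7 -11.9 298.2] Fface [ 0.8  0.3 -0.3]
d/.8 [0.0042, 0.0029, 0.1228] mm [ 3.4  2.3 98.2] rot share [-0.0021, -0.002, -0.0028] deg [-0.2 -0.2 -0.3]
```

View pics/wrist1.png

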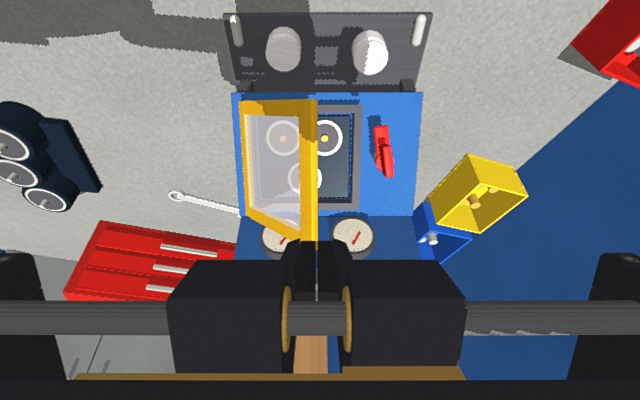

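View pics/top1.png

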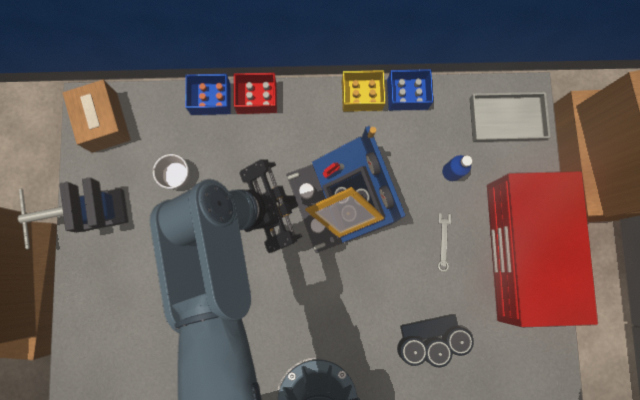

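```bash
cat > red.py <<'E'
from h import *
def red(d,box):
    x,y,w,h=box
    hsv=cv2.cvtColor(d["pixels"],cv2.COLOR_RGB2HSV);H,S,V=[hsv[...,i].astype(int) for i in range(3)]
    m=np.zeros(H.shape,bool);m[y:y+h,x:x+w]=1
    m&=((H<6)|(H>174))&(S>150)&(V>80)
    q=tofp(cloud(d)[m])
    for nm,k in(("fin top",(q[:,2]>.055)&(q[:,2]<.07)),("arm",(q[:,2]>.03)&(q[:,2]<.044))):
        if k.sum()<6: continue
        r=cv2.minAreaRect((q[k][:,:2]*1000).astype(np.float32))
        v=np.linalg.svd(q[k][:,:2]-q[k][:,:2].mean(0),full_matrices=False)[2][0]
        print(nm,k.sum(),q[k].mean(0).round(4),"rect",np.round(r[0],1),np.round(r[1],1),round(r[2],1),"dir",v.round(3))
E
python3 - <<'E'
from red import *
red(load("wrist1"),(355,110,60,90)); red(load("top0"),(310,150,50,40)); red(load("top1"),(310,150,50,40))
t=load("wrist1");hsv=cv2.cvtColor(t["pixels"],cv2.COLOR_RGB2HSV);H,S,V=[hsv[...,i].astype(int) for i in range(3)]
q=tofp(cloud(t)[(H>15)&(H<28)&(S>150)&(V>120)]);q=q[(abs(q[:,0])<.09)&(abs(q[:,1])<.12)&(q[:,2]>.02)&(q[:,2]<.17)]
print(q.max(0),q.min(0)); A=np.polyfit(q[:,1],q[:,2],1);print("lid",np.arctan(A[0]))
E
```

```text
fin top 275 [-0.0039  0.0709  0.0626] rect [-3.4 71.8] [37.3 10. ] 9.1 dir [0.989 0.151]
arm 389 [-0.0228  0.0659  0.038 ] rect [-15.9  68.5] [55.4 17. ] 5.9 dir [ 1.    -0.031]
fin top 50 [-0.0038  0.0705  0.062 ] rect [-4.2 71. ] [39.6  9.4] 9.8 dir [-0.989 -0.149]
arm 57 [-0.0186  0.065   0.0376] rect [-15.4  67.1] [54.3 14.3] 3.5 dir [-0.999 -0.038]
fin top 52 [-0.0041  0.0703  0.0619] rect [-3.3 71.1] [39.4  9.6] 9.3 dir [-0.986 -0.169]
arm 57 [-0.0177  0.065   0.0383] rect [-15.6  67.5] [55.4 15.9] 2.2 dir [-0.999 -0.049]
[ 0.07476097 -0.01170512  0.14480719] [-0.07312291 -0.10803842  0.02871854]
lid 0.8843691739462727
```

```bash
python3 -m pendant '[-1,0.0046,-0.031,0.05,0,0,0, -1,0.0046,-0.031,0.1,0,0,0, -1,0.0046,-0.031,0.14,0,0,0, -1,0.0046,-0.031,0.16,0,0,0, -1,0.0046,-0.031,0.172,0,0,0, -1,0.0046,-0.031,0.18,0,0,0, -1,0.0046,-0.031,0.18,0,0,0, -1,0.0046,-0.031,0.18,0,0,0]'; python3 st.py
```

```text
time: 3.05
tool_pos: [0.5128, -0.0356, 0.2208]
eef_rot: [1.523, 2.128, -0.467]
force: [0.6, -0.2, -0.3]
width: 0.0001
t 3.05 q [ 0.03  0.03  1.92 -0.65  1.08 -0.02] pos [ 0.5128 -0.0356  0.2208] F [ 0.6 -0.2 -0.3] w 0.0001
fp mm [ -0.6 -36.2 155.3] Fface [ 0.1  0.5 -0.5]
```

```bash
python3 -m pendant '[-1,0,0,0.02,0,0,0, -1,0,0.01,0.0366,0,0,0, -1,0,0.0228,0.049,0,0,0, -1,0,0.034,0.062,0,0,0, -1,0,0.044,0.0766,0,0,0, -1,0,0.0525,0.092,0,0,0]'; python3 st.py
```

```text
time: 3.65
tool_pos: [0.5668, -0.0606, 0.1598]
eef_rot: [1.522, 2.128, -0.466]
force: [-0.6, 0.6, 0.8]
width: 0.0002
t 3.65 q [-0.03  0.22  1.85 -0.7   0.96  0.02] pos [ 0.5668 -0.0606  0.1598] F [-0.6  0.6  0.8] w 0.0002
fp mm [-0.9  6.6 81.6] Fface [-0.2 -0.4  1. ]
```

```bash
python3 -m pendant '[-1,0,0.006,0.016,0,0,0, -1,0,0.011,0.0325,0,0,0, -1,0,0.015,0.0495,0,0,0, -1,0,0.0165,0.06,0,0,0, -1,0,0.0165,0.066,0,0,0, -1,0,0.0165,0.066,0,0,0]'; python3 st.py; python3 -c "
from bench import *;from h import *
d=get_image('wrist');pickle.dump(d,open('pics/wrist2.pkl','wb'));cv2.imwrite('pics/wrist2.png',d['pixels'][:,:,::-1])"
```

```text
time: 4.25
tool_pos: [0.5871, -0.0848, 0.1153]
eef_rot: [1.524, 2.129, -0.469]
force: [-3.7, 4.2, 5.1]
width: 0.0002
t 4.25 q [-0.07  0.33  1.82 -0.74  0.88  0.05] pos [ 0.5871 -0.0848  0.1153] F [-3.7  4.2  5.1] w 0.0002
fp mm [-1.7 17.8 28.2] Fface [-1.3 -2.1  7.2]
```

View pics/wrist2.png

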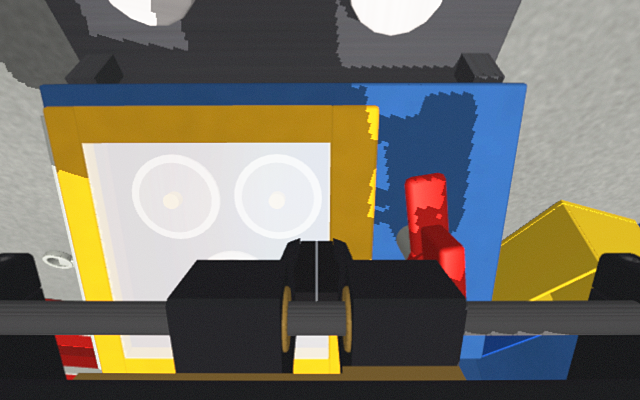

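```bash
python3 -m pendant '[-1,0,0,0.002,0,0,0, -1,0,0,0.003,0,0,0, -1,0,0,0.003,0,0,0, -1,0,0,0.003,0,0,0]'; python3 st.py; python3 -m pendant '[-1,0,0,-0.02,0,0,0, -1,0,0,-0.06,0,0,0, -1,0,0,-0.12,0,0,0, -1,0,0,-0.15,0,0,0, -1,0,0,-0.15,0,0,0]'; python3 st.py; python3 -c "
from bench import *;from h import *
from red import red
for c in('wrist','scene'):
  d=get_image(c);pickle.dump(d,open('pics/%s3.pkl'%c,'wb'));cv2.imwrite('pics/%s3.png'%c,d['pixels'][:,:,::-1])
  hsv=cv2.cvtColor(d['pixels'],cv2.COLOR_RGB2HSV);H,S,V=[hsv[...,i].astype(int) for i in range(3)]
  q=tofp(cloud(d)[(H>15)&(H<28)&(S>150)&(V>120)]);q=q[(abs(q[:,0])<.07)&(q[:,1]>-.098)&(q[:,1]<.06)&(q[:,2]>.01)&(q[:,2]<.07)]
  A=np.polyfit(q[:,1],q[:,2],1);k=q[:,1]>.025;print(c,len(q),'lid',np.arctan(A[0]),'edge n',np.median(q[k],0),'hinge n',np.median(q[q[:,1]<-.08],0))
red(load('wrist3'),(370,60,120,170))
"
```

```text
time: 4.7
tool_pos: [0.5872, -0.0849, 0.1152]
eef_rot: [1.524, 2.128, -0.469]
force: [-14.4, 14.8, 20.9]
width: 0.0008
t 4.7 q [-0.07  0.33  1.83 -0.74  0.88  0.05] pos [ 0.5872 -0.0849  0.1152] F [-14.4  14.8  20.9] w 0.0008
fp mm [-1.7 17.8 28. ] Fface [-3.6 -8.7 27.9]
time: 5.2
tool_pos: [0.5679, -0.021, 0.2165]
eef_rot: [1.521, 2.125, -0.461]
force: [0.3, 0.2, 0.4]
width: 0.0003
t 5.2 q [ 0.05  0.16  1.79 -0.65  1.1   0.  ] pos [ 0.5679 -0.021   0.2165] F [0.3 0.2 0.4] w 0.0003
fp mm [  0.6  20.6 149.2] Fface [0.2 0.3 0.4]
wrist 7751 lid -0.0020879924324669567 edge n [-0.01870704  0.0348133   0.02898029] hinge n [-0.01321266 -0.09239916  0.02920284]
scene 425 lid -0.006567140500115594 edge n [0.00693985 0.03831198 0.02778713] hinge n [ 0.04709385 -0.09232017  0.02821826]
fin top 686 [-0.0043  0.0708  0.0627] rect [-3.2 71.8] [37.8 10.3] 9.2 dir [0.988 0.154]
arm 604 [-0.0237  0.0688  0.0385] rect [-15.7  72.4] [56.3 18.4] 3.8 dir [ 1.    -0.031]
```

View pics/wrist3.png

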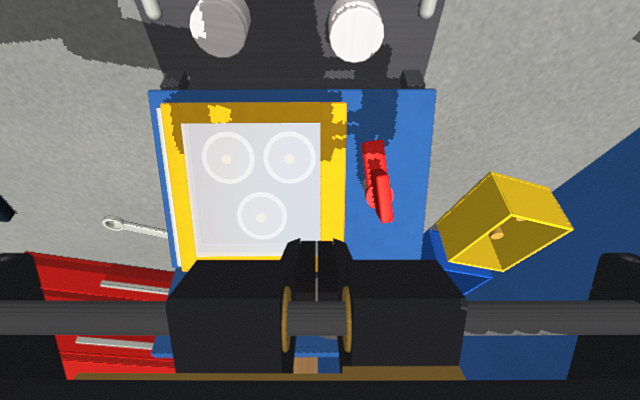

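```bash
python3 -c "
from bench import *;from h import *
o=observe();a=np.radians(8.9)
go(o,fp(-.0033,.0718,.149),Rt(a));go(o,fp(-.0033,.0718,.1),Rt(a));go(o,fp(-.0033,.0718,.043),Rt(a))"
```

```text
d/.8 [0.0032, 0.0666, -0.0047] mm [ 2.6 53.3 -3.8] rot share [-0.0014, -0.0021, -0.0767] deg [-0.2 -0.3 -9.2]
d/.8 [0.003, 0.0668, 0.0566] mm [ 2.4 53.5 45.2] rot share [-0.0014, -0.0021, -0.0767] deg [-0.2 -0.3 -9.2]
d/.8 [0.0027, 0.0671, 0.1278] mm [  2.1  53.6 102.2] rot share [-0.0014, -0.0021, -0.0767] deg [-0.2 -0.3 -9.2]
```

```bash
python3 -m pendant '[-0.1,0.003,0.0666,-0.004,-0.0014,-0.002,-0.0767, -0.1,0.003,0.0666,-0.004,-0.0014,-0.002,-0.0767, -0.1,0.003,0.0667,0.02,-0.0014,-0.002,-0.0767, -0.1,0.003,0.0668,0.0566,-0.0014,-0.002,-0.0767, -0.1,0.003,0.0668,0.0566,-0.0014,-0.002,-0.0767, -0.1,0.003,0.0668,0.0566,-0.0014,-0.002,-0.0767]'; python3 st.py;python3 -c "
from bench import *;from h import *
from red import red
d=get_image('wrist');pickle.dump(d,open('pics/wrist4.pkl','wb'));cv2.imwrite('pics/wrist4.png',d['pixels'][:,:,::-1])
go(observe(),fp(-.0033,.0718,.043),Rt(np.radians(8.9)))
"
```

```text
time: 5.9
tool_pos: [0.6232, -0.0284, 0.1722]
eef_rot: [1.357, 2.259, -0.526]
force: [0.3, 0.5, -0.7]
width: 0.0398
t 5.9 q [ 0.04  0.33  1.68 -0.67  1.05 -0.13] pos [ 0.6232 -0.0284  0.1722] F [ 0.3  0.5 -0.7] w 0.0398
fp mm [-3.7 70.4 98.5] Fface [-0.7  0.5 -0.4]
d/.8 [0.0, 0.0007, 0.0709] mm [ 0.   0.6 56.7] rot share [-0.0009, -0.0005, -0.0003] deg [-0.1 -0.1 -0. ]
```

View pics/wrist4.png

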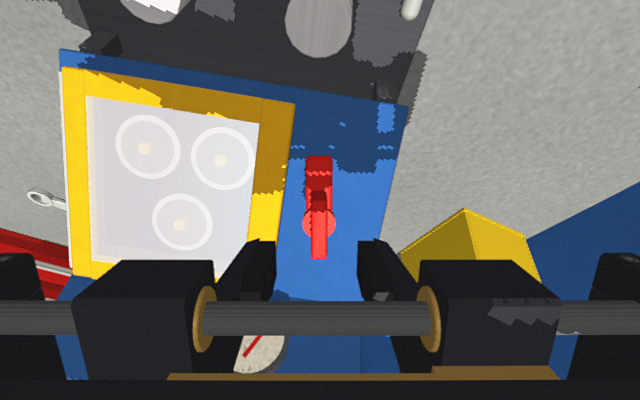

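Wrist view: the lid is flat, and the red fin (318,230) sits upright and centred between the open jaws (about 270 and 365). Descending and closing.

```bash
python3 -m pendant '[-0.1,0,0.0007,0.03,0,0,0, -0.1,0,0.0007,0.05,0,0,0, -0.1,0,0.0007,0.065,0,0,0, -0.1,0,0.0007,0.0705,0,0,0, -0.1,0,0.0007,0.0705,0,0,0]'; python3 st.py; python3 -m pendant '[-1,0,0,0,0,0,0, -1,0,0,0,0,0,0, -1,0,0,0,0,0,0, -1,0,0,0,0,0,0, -1,0,0,0,0,0,0]'; python3 st.py
```

```text
time: 6.45
tool_pos: [0.635, -0.0576, 0.1266]
eef_rot: [1.355, 2.258, -0.523]
force: [-0.2, -0.5, -0.2]
width: 0.0403
t 6.45 q [-0.02  0.41  1.69 -0.71  0.95 -0.11] pos [ 0.635  -0.0576  0.1266] F [-0.2 -0.5 -0.2] w 0.0403
fp mm [-3.5 72.  43.1] Fface [ 0.3 -0.4 -0.4]
time: 6.95
tool_pos: [0.635, -0.0574, 0.1276]
eef_rot: [1.355, 2.257, -0.524]
force: [-4.9, 0.4, 3.4]
width: 0.0098
t 6.95 q [-0.02  0.41  1.69 -0.71  0.95 -0.11] pos [ 0.635  -0.0574  0.1276] F [-4.9  0.4  3.4] w 0.0098
fp mm [-3.1 72.  44.1] Fface [ 0.3 -4.5  4. ]
```

```bash
python3 -m pendant '[-1,0,0,0,0,0,-0.04, -1,0,0,0,0,0,-0.08, -1,0,0,0,0,0,-0.12, -1,0,0,0,0,0,-0.16, -1,0,0,0,0,0,-0.2, -1,0,0,0,0,0,-0.24, -1,0,0,0,0,0,-0.28, -1,0,0,0,0,0,-0.32, -1,0,0,0,0,0,-0.32]'; python3 st.py;python3 -c "
from bench import *;from h import *
go(observe(),fp(-.0033,.072,.043),Rt(np.radians(90)))"
```

```text
time: 7.85
tool_pos: [0.6334, -0.0589, 0.1282]
eef_rot: [0.559, 2.687, -0.736]
force: [-12.7, -2.8, 10.4]
width: 0.0097
t 7.85 q [-0.02  0.4   1.69 -0.71  0.96 -0.78] pos [ 0.6334 -0.0589  0.1282] F [-12.7  -2.8  10.4] w 0.0097
fp mm [-2.  70.  44.1] Fface [  4.6 -12.9   9.5]
d/.8 [-0.0008, 0.0028, 0.0013] mm [-0.6  2.3  1.1] rot share [-0.0019, -0.0025, -0.3548] deg [ -0.2  -0.3 -42.6]
```

```bash
python3 -m pendant '[-1,0.0007,-0.0015,-0.001,0,0,-0.04, -1,0.0007,-0.0015,-0.001,0,0,-0.08, -1,0.0007,-0.0015,-0.001,0,0,-0.12, -1,0.0007,-0.0015,-0.001,0,0,-0.16, -1,0.0007,-0.0015,-0.001,0,0,-0.2, -1,0.0007,-0.0015,-0.001,0,0,-0.24, -1,0.0007,-0.0015,-0.001,0,0,-0.28, -1,0.0007,-0.0015,-0.001,0,0,-0.32, -1,0.0007,-0.0015,-0.001,0,0,-0.355, -1,0.0007,-0.0015,-0.001,0,0,-0.355]'; python3 st.py;python3 -c "
from bench import *;from h import *
go(observe(),fp(-.0033,.072,.043),Rt(np.radians(90)))
d=get_image('wrist');pickle.dump(d,open('pics/wrist5.pkl','wb'));cv2.imwrite('pics/wrist5.png',d['pixels'][:,:,::-1])"
```

```text
time: 8.85
tool_pos: [0.6331, -0.0609, 0.1296]
eef_rot: [-0.483, 2.873, -0.897]
force: [-7.7, -11.8, 7.9]
width: 0.0096
t 8.85 q [-0.02  0.4   1.69 -0.71  0.96 -1.53] pos [ 0.6331 -0.0609  0.1296] F [ -7.7 -11.8   7.9] w 0.0096
fp mm [ 0.3 69.  44.1] Fface [ 11.5 -11.1   1.6]
d/.8 [-0.0037, 0.0045, 0.0014] mm [-3.   3.6  1.1] rot share [-0.0018, -0.0028, -0.0002] deg [-0.2 -0.3 -0. ]
```

View pics/wrist5.png

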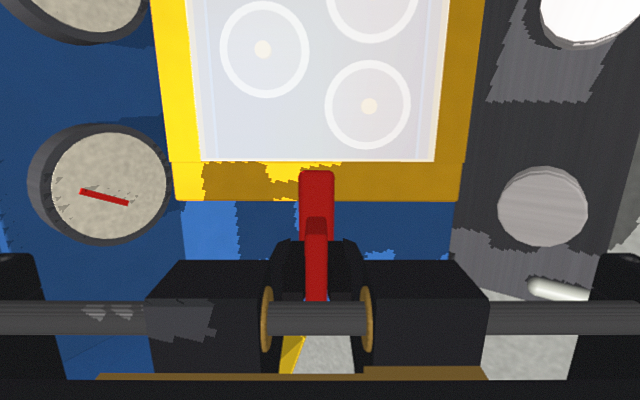

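```bash
python3 -m pendant '[-0.2,0,0,0,0,0,0, -0.2,0,0,0,0,0,0, -0.2,0,0,0,0,0,0, -0.2,0,0,0,0,0,0]'; python3 st.py; python3 -m pendant '[-0.2,0,0,-0.02,0,0,0, -0.2,0,0,-0.05,0,0,0, -0.2,0,0,-0.1,0,0,0, -0.2,0,0,-0.15,0,0,0, -0.2,0,0,-0.2,0,0,0, -0.2,0,0,-0.2,0,0,0, -0.2,0,0,-0.2,0,0,0]'; python3 st.py;python3 -c "
from bench import *;from h import *
from red import red
for c in('wrist','top','scene'):
  d=get_image(c);pickle.dump(d,open('pics/%s6.pkl'%c,'wb'));cv2.imwrite('pics/%s6.png'%c,d['pixels'][:,:,::-1])
  hsv=cv2.cvtColor(d['pixels'],cv2.COLOR_RGB2HSV);H,S,V=[hsv[...,i].astype(int) for i in range(3)]
  q=tofp(cloud(d)[(H>15)&(H<28)&(S>150)&(V>120)]);q=q[(abs(q[:,0])<.07)&(q[:,1]>-.098)&(q[:,1]<.06)&(q[:,2]>.01)&(q[:,2]<.07)]
  print(c,len(q))
  if len(q)>50: print('lid',np.arctan(np.polyfit(q[:,1],q[:,2],1)[0]))
red(load('wrist6'),(240,110,160,190));
"
```

```text
time: 9.3
tool_pos: [0.6342, -0.0573, 0.1279]
eef_rot: [-0.483, 2.87, -0.887]
force: [0.5, -0.2, 0.8]
width: 0.0353
t 9.3 q [-0.02  0.4   1.69 -0.71  0.95 -1.52] pos [ 0.6342 -0.0573  0.1279] F [ 0.5 -0.2  0.8] w 0.0353
fp mm [-3.2 71.4 44.5] Fface [0.7 0.4 0.4]
time: 10.0
tool_pos: [0.6048, 0.0289, 0.2617]
eef_rot: [-0.483, 2.867, -0.887]
force: [0.3, -0.1, -0.7]
width: 0.0349
t 10.0 q [ 0.14  0.22  1.63 -0.63  1.23 -1.57] pos [0.6048 0.0289 0.2617] F [ 0.3 -0.1 -0.7] w 0.0349
fp mm [ -2.8  71.9 206.4] Fface [-0.2  0.3 -0.7]
wrist 4033
lid -0.002430002613789519
top 609
lid -0.003140416845105024
scene 368
lid -0.0007636839247818503
fin top 432 [0.0008 0.0666 0.0631] rect [ 0.8 67.9] [37.3  9.2] 89.6 dir [0.013 1.   ]
arm 631 [0.0009 0.0487 0.0383] rect [ 1.1 54.9] [19.7 54.5] 0.2 dir [0.013 1.   ]
```

View pics/wrist6.png

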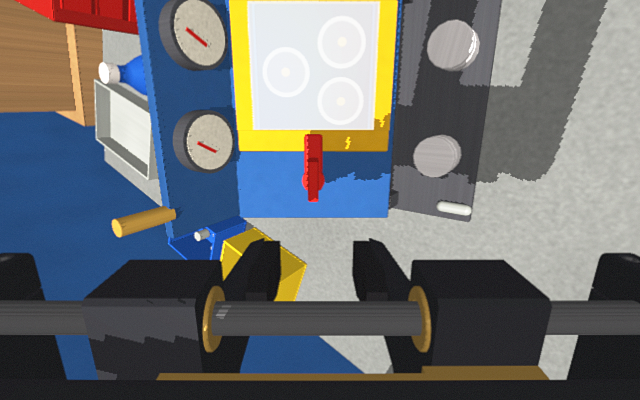

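View pics/scene6.png

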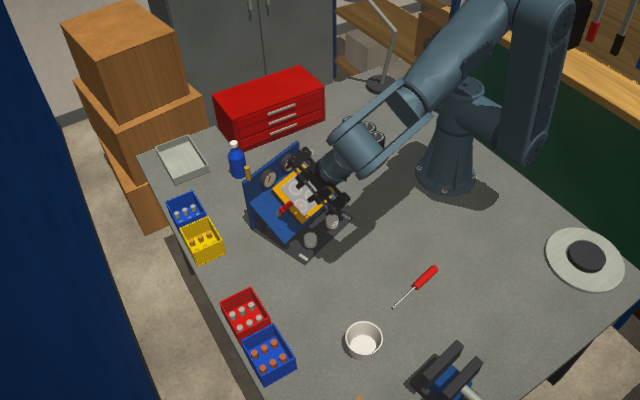

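View pics/top6.png

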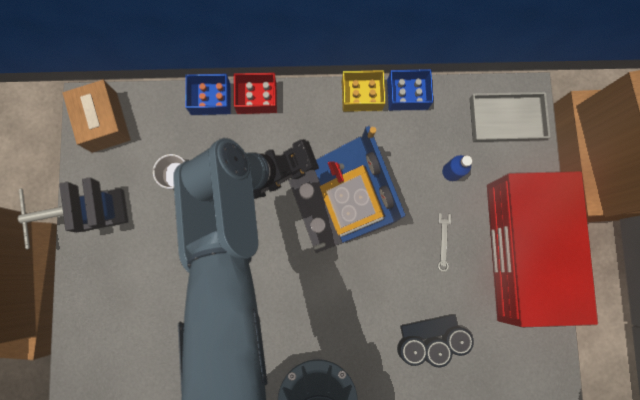

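The lid is flat, the red arm spans its free edge at pixels (313,150) in the wrist view, and the pistons, wrench, tub and bottle sit where they were. The gripper is clear, so I'm handing in.

```bash
python3 -c "
from bench import *
print(sign_off())"; python3 st.py
```

```text
the job is handed in; nothing more can be done
None
the job is handed in; nothing more can be done
```

The lid is shut and the turnbutton lies across its free edge. I handed the job in at about 10 s of the 51 s allowed.

- **Lid:** I pushed it shut with the closed fingertips, first at about 7 N. A second press peaked at about 28 N against the stop, more than the 2 to 5 N suggested. After I let go, the three cameras put the lid between -0.003 and -0.001 rad.
- **Turnbutton:** I pinched the fin and turned it about 81°. After release, the fin and arm measured within about 0.01 rad of square across the edge. While turning, side forces reached about 16 N, because the pivot was a few mm off my estimate. I corrected that partway through the turn.
- **Surroundings:** The gripper was about 140 mm clear of the turnbutton with no contact force. By eye, the screwdriver, wrench, bottle, tub and both pistons had not moved. In the last top view the arm hides part of the tub, but the scene view shows it in place.

No check failed. The second camera's plane fit of the face, taken at the start, gave a yaw that disagreed with everything else, so I dropped it. I used the corner positions and the top camera instead.

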